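Shut the fittings drawer and the die case before filing

TASK

Filing is about to start at the vise, so close up what must stay free of filings: with the fingertips, push the green drawer fully shut and swing the lid of the red die case down until it is fully closed, in either order and without slamming either. Only push on the outside of the drawer front and of the lid: do not pinch or hook them and do not pick anything up. The blue drawer is still in use: leave it open just as it is, and leave the fittings and other things on the bench where they are.

Things in the scene. Friction and masses are not known exactly. Their poses are not given: they have to be found in the camera images.
- green_cabinet: the green painted steel one-drawer unit, fixed to the bench, 190 deep x 160 wide x 100 mm high. Origin: on the bench, below the middle of its front face. x axis points into the unit (the direction in which its drawer is pushed shut), z up. It may be turned up to 0.12 rad about z. It swaps places with the blue unit and the red case from run to run.
- green_front (a point): middle of the outer face of the green drawer's flat front panel, which is 140 wide x 76 high x 12 mm thick with a white card and a dark flush disc (nothing sticks out); this point is 52 mm above the bench, the panel reaches from 14 to 90 mm. Axes as the unit's. Push here towards +x of the unit; shut, this point lies 12 mm in front of the unit's front face.
- green_drawer (a joint): Slide of the green drawer: 0 = fully shut, grows as the drawer is pulled out towards the robot (m, hard stops at 0 and 0.13; it starts 0.05 to 0.11 open). About 3 N moves it; it has no spring and stays where it is left.
- green_tray (a point): middle of the floor of the sheet-steel tray behind the green drawer's front, 20 mm above the bench, 80 mm behind the inner face of the front; axes as the unit's. The tray is 160 long x 124 wide, its walls reach 65 mm above the bench. The tray and the inner face of the front (steel lined) are the inside: the fingers must not press there.
- blue_cabinet: the blue painted steel one-drawer unit, fixed to the bench, 190 deep x 160 wide x 100 mm high. Origin: on the bench, below the middle of its front face. x axis points into the unit (the direction in which its drawer is pushed shut), z up. It may be turned up to 0.12 rad about z.
- blue_front (a point): middle of the outer face of the blue drawer's flat front panel, which is 140 wide x 76 high x 12 mm thick with a white card and a dark flush disc (nothing sticks out); this point is 52 mm above the bench, the panel reaches from 14 to 90 mm. Axes as the unit's. The blue drawer looks like the green one but is to stay open as it is.
- die_case: the red steel case of threading dies, fixed to the bench, 170 deep (x) x 150 wide (y) x 80 mm high, open top with six dies in a wooden block. Origin: on the bench, below the middle of the hinge line along its far rim; x points away from the robot, so the case lies from x = -170 to 0 mm. It may be turned up to 0.1 rad about z.
- lid_hinge (a point): middle of the lid's hinge line, 80 mm above the bench on the far rim of the red case. The axes turn with the lid; the hinge line is y. The lid's inside carries a grey felt lining, 150 x 130 x 3 mm: the fingers must not press there.
- lid_edge (a point): middle of the lid's free edge, on its outer face: 172 mm from the hinge line and 8 mm out from the lid's underside (shut: nearest the robot, 88 mm above the bench; open at 1.57 rad: 252 mm above the bench, 8 mm behind the hinge line).
- lid (a joint): angle of the red lid (flat plate 172 x 152 x 8 mm, no knob): 0 = shut, flat on the case; 1.57 = upright; hard stops 0 and 1.8; starts at 1.05 to 1.6. The stiff hinge holds it at any angle: it never falls, and takes 0.1 to 0.65 N m to turn (up to 6 N at 110 mm from the hinge). Upright, its outer face looks away from the robot: push it from behind, over towards the robot, then down.
- elbow: dark steel pipe elbow lying loose in the green drawer's tray, about 45 x 40 mm, 34 mm high; it rides with the drawer. Origin: middle of its underside.
- coupling: brass ring coupling standing loose in the blue drawer's tray, 36 mm across, 30 mm high. Origin: centre of its underside.
- nipple_left: steel pipe nipple standing loose on the bench between the left and middle places, 29 mm across, 60 mm high. Origin: centre of its underside.
- nipple_right: copper pipe nipple standing loose on the bench between the middle and right places, 29 mm across, 60 mm high. Origin: centre of its underside.
- wrench: steel wrench, 200 mm long, lying at the robot's right. Origin: centre of its underside.
- oil: yellow oil can, 56 mm across, 130 mm high, at the right. Origin: centre of its underside.
- mug: white mug, 80 mm across, 90 mm high, at the left. Origin: centre of its underside.
Not all that is in view belongs to the job. Leave any purple or turquoise look-alike of the elbow alone.

How it is judged:
By the outcome, as a careful person would: the job done as asked, in the order asked, and still so for the second after the job is handed in, with the robot touching nothing.
It also fails if it takes over 58 s, if anything falls off the work surface, if the arm or the gripper's body presses on something with over 40 N, if the wrist force passes 120 N, or if a joint passes its speed limit or range.

ROBOT

A 6-joint arm with a two-finger parallel gripper is mounted at the origin on the work surface. World frame = base frame: x ahead of the robot, y to its left, z up, the work surface at z = 0. Lengths are in m, angles in rad, forces in N, time in s.
With the tool pointing down it reaches from about 0.35 to 0.95 m from the base axis. Payload 17.4 kg.
Tool frame: the origin (TCP) lies midway between the tips of the shut fingers; the grasp point (between the pads) lies r.grip_depth behind it (r.grip_depth is the distance from the TCP to the grasp point, in m); z points along the fingers, y is the line along which they close (so a half turn about z gives the same grasp; the last joint's range is limited). The gripper opens to 93 mm and grips with 3 to 60 N. Pads are 15 mm wide; open, the fingers measure 128 mm over their backs; the gripper's body (75 mm by 188 mm) begins 65 mm behind the grasp point.
Start: joints at [-1.192, 0.116, 1.442, -0, 1.584, -0.038], TCP at [0.273, -0.617, 0.219] pointing down, gripper open.
Joint ranges: [-2.83, 2.83], [-0.83, 2.19], [0.07, 2.5], [-1.14, 4.28], [0.01, 3], [-2.97, 2.97]. Speed limits (rad/s): [1.89, 1.89, 2.22, 3.14, 3.14, 3.14].

INTERFACE

Orientations are given as a 3x3 rotation matrix whose columns are the frame's x, y, z axes.
In Python, from bench import status, eyes, order, r gives the robot as it stands.
- The arm moves only by the tool step_arm, never from a script. Its argument "targets" is a list of rows, each a list of 6 numbers: the shift along the world's x, y, z in mm, then the turn, a rotation vector about the world's x, y, z in rad. In form: [[tx, ty, tz, ax, ay, az], ...]. A call has 1 to 12 rows; each row is the pose to reach, as a shift and turn from the pose commanded when the call began; what a row does not reach only later rows make up. A row lasts 1/8 s, in which the tool goes at most 62.5 mm and 10.7 degrees, less where a joint would pass 70% of its speed; a pose out of reach is approached as far as the arm can. A call with a gripper value outside its range is refused whole. "claw" is the finger opening in mm, from 0 to 93, set as the call begins (left out, the last holds). The fingers move at their own pace and stop on an object; "newtons" is the grip in N (left out, the last holds). Time passes only in rows, so rows that repeat a pose let the fingers close. It gives the time, the measured TCP pose, the force, the opening and the grip force at its end, in the units of the state.
- status.get_state(): the state, without advancing time (a new reading comes with each control period).
- eyes.read_camera(name): name is "side" or "top"; returns a dict with "pixels" (420x560x3 uint8, blue, green, red), "z_map" (420x560 float32, m along the optical axis (not along the pixel's ray), 0 where there is no reading), "intrinsics" (3x3 intrinsics, pixels), "dist_coeffs" ([k1, k2, p1, p2, k3] as OpenCV has them; the pictures are not rectified), "R" (3x3) and "t" (3): a world point X has camera coordinates R X + t. Camera axes: x right, y down, z forward; pixel columns grow to the right and rows downward; lengths in m; the calibration is good to about 2 mm. A picture is of the moment at which its call begins.
- order.hand_in(): hands the job in; it is judged then, once.
The state is a dict: "clock": time; "q": joint angles; "joint_vel": joint speeds; "effort": joint torques, N m; "ee_pos": TCP position; "tool_rot": TCP orientation; "ft_force": force on the tool from outside, world axes, zero at the start; "moment": the same for the moment, N m; "opening": finger opening in m; "gripper_force": force on a finger pad.
Only numpy, scipy, OpenCV 4.12 (cv2) and the standard library are available. Lean on these libraries where they do the work, as an engineer would, in place of code of your own. Each camera call takes 0.05 s, during which the arm holds its last target. There are 200 camera calls.

## Working session

There is one attempt and no reset: what is moved stays moved. The work goes in short steps, Python scripts to look and compute and a tool call to move; the robot and the scene stay as the last step left them, time stands still between calls to the robot, and variables do not carry over. Pictures are saved under pics/ and viewed, at most 10 in all, crops included, and the job is handed in when it is done.

Besides the shell and the picture viewer there is one more tool, called after "Call:" by a JSON object that holds its "fn" and its "kwargs", one argument or row to a line. step_arm: Moves the arm, as the interface text tells. Its arguments: {"type":"object","properties":{"targets":{"type":"array"},"claw":{"type":"number"},"newtons":{"type":"number"}},"required":["targets"]}

```bash
mkdir -p pics
cat > h.py <<'E'
import numpy as np, cv2
from bench import status, eyes, order, r
def world(c,px,z=None):
    K,D,R,t=[np.array(c[k],float) for k in("intrinsics","dist_coeffs","R","t")]
    u=cv2.undistortPoints(np.array(px,float).reshape(-1,1,2),K,D).reshape(-1,2)
    out=[]
    for (a,b),(x,y) in zip(u,px):
        d=c["z_map"][int(round(y)),int(round(x))]
        ray=np.array([a,b,1])
        if z is not None:
            o=-R.T@t; w=R.T@ray; out.append(o+w*(z-o[2])/w[2])
        else: out.append(R.T@(ray*d-t))
    return np.array(out)
def cloud(c):
    h,w=c["z_map"].shape
    K,D,R,t=[np.array(c[k],float) for k in("intrinsics","dist_coeffs","R","t")]
    g=np.stack(np.meshgrid(np.arange(w),np.arange(h)),-1).reshape(-1,1,2).astype(float)
    u=cv2.undistortPoints(g,K,D).reshape(-1,2)
    P=np.c_[u,np.ones(len(u))]*c["z_map"].reshape(-1,1)
    X=(P-t)@R; X[c["z_map"].ravel()==0]=np.nan
    return X.reshape(h,w,3)
E
python3 - <<'E'
from h import *
for n in("top","side"):
    c=eyes.read_camera(n); cv2.imwrite(f"pics/{n}0.png",c["pixels"]); np.savez(f"{n}0.npz",**c)
    print(n,c["R"],c["t"],(c["z_map"]>0).mean())
s=status.get_state();print(s["clock"],s["ee_pos"],s["ft_force"],s["opening"],r.grip_depth, s["tool_rot"])
E
```

```text
top [[-0.02790931 -0.99958627  0.00695355]
 [-0.98424535  0.02626468 -0.1748464 ]
 [ 0.17459143 -0.01172384 -0.98457117]] [-0.0140432   0.52248556  1.21364183] 0.9959863945578231
side [[-0.7654236  -0.64332802  0.01599308]
 [-0.50474056  0.58474628 -0.63506594]
 [ 0.39920382 -0.49416682 -0.77229235]] [0.37679488 0.31662681 1.41275914] 0.996156462585034
0.1 [ 0.27318199 -0.61704978  0.21798908] [1.06662502 0.72933932 0.12649794] 0.09313956037070402 0.0188 [[ 9.14402597e-01  4.04805821e-01 -3.72737941e-04]
 [ 4.04805989e-01 -9.14402091e-01  9.62812816e-04]
 [ 4.89198794e-05 -1.03128509e-03 -9.99999467e-01]]
```

View pics/top0.png

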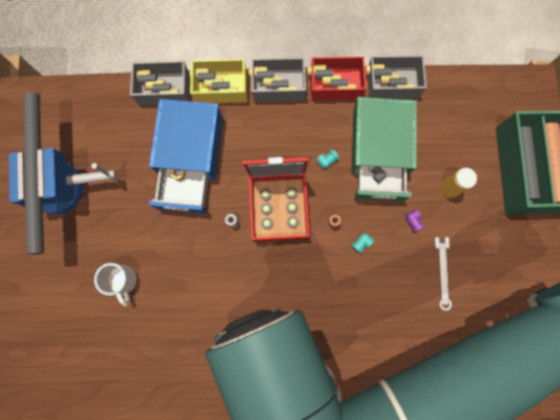

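View pics/side0.png

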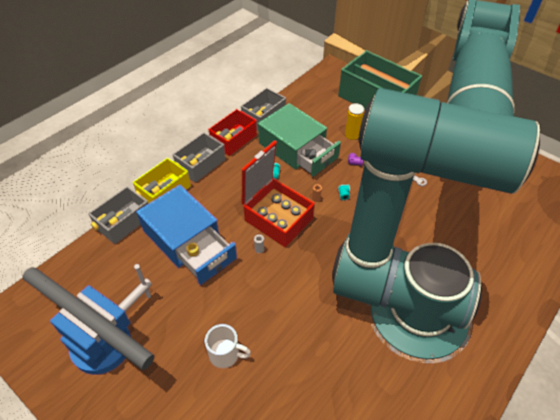

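The top view shows the blue unit at left (front near 180,209), the red case in the middle (lid upright, edge near 275,160), and the green unit at right (front near 383,196). The side view agrees.

```bash
python3 - <<'E'
from h import *
np.set_printoptions(precision=4,suppress=True)
for n in("top","side"):
    c=dict(np.load(f"{n}0.npz")); X=cloud(c); hsv=cv2.cvtColor(c["pixels"],cv2.COLOR_BGR2HSV)
    H,S,V=[hsv[...,i].astype(int) for i in range(3)]
    g=(H>50)&(H<80)&(S>80)
    box=(X[...,0]>.4)&(X[...,0]<1.1)&(X[...,1]>-.4)&(X[...,1]<.0)
    top=X[g&box&(X[...,2]>.09)&(X[...,2]<.11)]
    b=cv2.minAreaRect((top[:,:2]*1000).astype(np.float32)); print(n,"green top",top[:,2].mean(),b,cv2.boxPoints(b).tolist())
    dr=X[g&box&(X[...,2]<.092)&(X[...,2]>.02)&(X[...,0]<.82)]
    if len(dr):
        fr=dr[(dr[:,2]>.082)]
        print(" front rim z",fr.mean(0),len(fr)); 
        if len(fr)>4:
            b=cv2.minAreaRect((fr[:,:2]*1000).astype(np.float32)); print(cv2.boxPoints(b).tolist())
        f2=dr[(dr[:,2]>.03)&(dr[:,2]<.08)]; print(" face",len(f2),f2.mean(0) if len(f2) else 0, np.percentile(f2,[5,95],axis=0) if len(f2) else 0)
    rd=((H<8)|(H>172))&(S>150)
    box=(X[...,0]>.4)&(X[...,0]<1.0)&(abs(X[...,1])<.2)
    q=X[rd&box]; rim=q[(q[:,2]>.07)&(q[:,2]<.09)]
    b=cv2.minAreaRect((rim[:,:2]*1000).astype(np.float32)); print(" case rim",b,cv2.boxPoints(b).tolist())
    lid=X[box&(X[...,2]>.1)&(X[...,2]<.3)&(X[...,0]>.6)&(X[...,0]<.9)&(X[...,1]>-.15)&(X[...,1]<.15)]
    if len(lid):
        m=lid.mean(0);u,s,v=np.linalg.svd(lid-m,full_matrices=False); print(" lid",len(lid),m,v[2],s/len(lid)**.5,lid.min(0),lid.max(0)); print(lid[np.argsort(lid[:,2])[-15:]].mean(0))
px=[(328,158),(335,221),(362,243),(415,221),(231,220),(460,180)]
c=dict(np.load("top0.npz")); print(world(c,px))
K=np.array(c["intrinsics"]);print(K)
E
python3 -c "
import cv2
a=cv2.imread('pics/top0.png')[80:270,220:480];cv2.imwrite('pics/c1.png',cv2.resize(a,None,fx=3,fy=3,interpolation=2))"
```

```text
top green top 0.09551335756315191 ((646.1582641601562, -276.7301940917969), (150.05276489257812, 217.55624389648438), 85.26678466796875) [[531.5601806640625, -342.5247802734375], [748.37451171875, -360.4766845703125], [760.75634765625, -210.93560791015625], [543.9420166015625, -192.98370361328125]]
 front rim z [ 0.6469 -0.236   0.0872] 35
[[488.3586730957031, -232.8358154296875], [532.0540161132812, -328.0701599121094], [781.5299072265625, -213.60589599609375], [737.8345336914062, -118.37155151367188]]
 face 58 [ 0.6176 -0.237   0.0684] [[ 0.5328 -0.3307  0.0522]
 [ 0.7566 -0.201   0.079 ]]
 case rim ((690.3508911132812, -48.213348388671875), (196.59901428222656, 567.6170654296875), 72.82533264160156) [[390.1712341308594, -58.324989318847656], [932.4777221679688, -225.93417358398438], [990.530517578125, -38.101707458496094], [448.22406005859375, 129.50747680664062]]
 lid 11 [ 0.6014 -0.0596  0.1209] [0.9942 0.0964 0.0469] [0.0149 0.0071 0.0005] [ 0.6001 -0.068   0.1012] [ 0.6027 -0.0325  0.1384]
[ 0.6014 -0.0596  0.1209]
side green top 0.10086698424050197 ((670.1885986328125, -281.4
[... 525 characters left out ...]
-0.2006  0.0778]]
 case rim ((691.2279663085938, -47.061431884765625), (198.04441833496094, 569.788818359375), 72.26671600341797) [[389.7095642089844, -54.603607177734375], [932.4247436523438, -228.15353393554688], [992.746337890625, -39.519256591796875], [450.03118896484375, 134.03067016601562]]
 lid 99 [0.6015 0.0002 0.1302] [1.     0.0051 0.0056] [0.0525 0.0345 0.0012] [ 0.6    -0.0687  0.1002] [0.6054 0.0858 0.255 ]
[0.601  0.0008 0.1974]
[[ 0.6598 -0.136   0.028 ]
 [ 0.4848 -0.1506 -0.0002]
 [ 0.4186 -0.2191  0.0247]
 [ 0.4754 -0.3699  0.0228]
 [ 0.4959  0.1408 -0.0033]
 [ 0.564  -0.4653  0.1305]]
[[464.5153   0.     291.0909]
 [  0.     464.5153 206.2071]
 [  0.       0.       1.    ]]
```

View pics/c1.png

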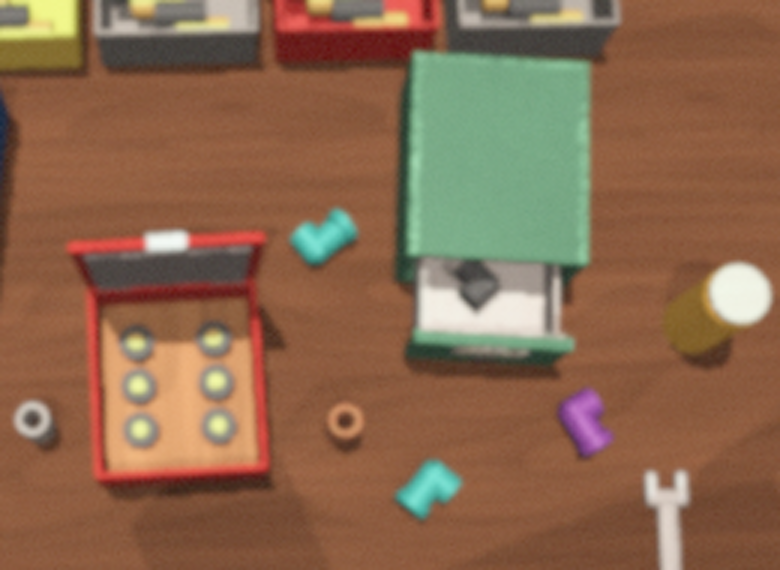

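The crop confirms the geometry: lid top edge at crop (70,247)–(265,238), green front's outer rim at about y 355, tray open with the elbow inside. Now refine the lid (my x filter cut it off) and the drawer front.

Run:
```python
from h import *
np.set_printoptions(precision=4,suppress=True)
C=lambda *p:[(220+(a+.5)/3-.5,80+(b+.5)/3-.5) for a,b in p]
c=dict(np.load("top0.npz"))
print("lid edge z.25",world(c,C((70,247),(265,238)),.25))
print("case front z.08 (outer)",world(c,C((98,482),(268,474)),.08))
print("hinge z.08",world(c,C((92,295),(255,285)),.08))
print("green rim z.09",world(c,C((410,350),(572,348)),.09),"cab top front",world(c,C((410,258),(590,264)),.1),"back",world(c,C((413,52),(590,64)),.1))
print("others",world(c,C((325,236),),.02),world(c,C((345,420),),.06),world(c,C((430,490),(585,420)),.02),world(c,C((34,420),),.06),world(c,C((740,295),),.13),world(c,C((690,325),),.0), 'bin',world(c,[(340,102)],0))
for n in("top","side"):
    c=dict(np.load(f"{n}0.npz")); X=cloud(c).reshape(-1,3)
    m=(X[:,2]>.11)&(X[:,2]<.3)&(X[:,0]>.45)&(X[:,0]<.75)&(abs(X[:,1])<.12); L=X[m]
    a=L.mean(0);v=np.linalg.svd(L-a,full_matrices=False)[2]
    print(n,len(L),a,v[2],np.percentile(L,[1,99],axis=0)); print(L[L[:,2]>.235].mean(0),L[L[:,2]<.14].mean(0))
    for lo,hi,z0,z1 in((.48,.6,.02,.084),(.48,.6,.084,.096)):
        m=(X[:,0]>lo)&(X[:,0]<hi)&(X[:,1]>-.36)&(X[:,1]<-.18)&(X[:,2]>z0)&(X[:,2]<z1); L=X[m]
        L=L[L[:,0]<L[:,0].min()+.05]; 
        for y0 in np.arange(-.36,-.18,.03):
            k=L[(L[:,1]>=y0)&(L[:,1]<y0+.03)]
            if len(k): print("  z%.2f y%.2f"%(z0,y0),len(k),np.percentile(k[:,0],[0,20,50]),k[:,1].min(),k[:,1].max())
```

```text
lid edge z.25 [[ 0.5922  0.0821  0.25  ]
 [ 0.5954 -0.068   0.25  ]]
case front z.08 (outer) [[ 0.4284  0.0755  0.08  ]
 [ 0.4313 -0.0723  0.08  ]]
hinge z.08 [[ 0.5952  0.0786  0.08  ]
 [ 0.6005 -0.0665  0.08  ]]
green rim z.09 [[ 0.5359 -0.2002  0.09  ]
 [ 0.534  -0.3436  0.09  ]] cab top front [[ 0.6165 -0.203   0.1   ]
 [ 0.6072 -0.3625  0.1   ]] back [[ 0.8095 -0.2164  0.1   ]
 [ 0.7949 -0.3777  0.1   ]]
others [[ 0.6611 -0.1367  0.02  ]] [[ 0.4798 -0.1435  0.06  ]] [[ 0.419  -0.2226  0.02  ]
 [ 0.4795 -0.3701  0.02  ]] [[0.4873 0.1332 0.06  ]] [[ 0.569  -0.4827  0.13  ]] [[ 0.5709 -0.4839  0.    ]] bin [[ 0.8377 -0.1815  0.    ]]
top 922 [0.5925 0.0069 0.2058] [-0.9989 -0.0291 -0.0374] [[ 0.5865 -0.0666  0.1125]
 [ 0.5999  0.0811  0.255 ]]
[0.5919 0.0075 0.2476] [0.597  0.0064 0.1259]
  z0.02 y-0.36 27 [0.4808 0.483  0.4868] -0.3597717912766082 -0.347766942427459
  z0.08 y-0.36 24 [0.5312 0.5338 0.5364] -0.3445248326797543 -0.3302549007199532
  z0.08 y-0.33 64 [0.5318 0.5362 0.5395] -0.32966516332233375 -0.30036755800441034
  z0.08 y-0.30 62 [0.5342 0.5374 0.5414] -0.2999658347
[... 303 characters left out ...]
24] [-0.9982 -0.0222 -0.0556] [[ 0.5873 -0.0648  0.1114]
 [ 0.6026  0.0855  0.2565]]
[0.5924 0.0129 0.2476] [0.5987 0.017  0.1254]
  z0.02 y-0.36 23 [0.4814 0.4841 0.4891] -0.3590922830828029 -0.33733086789299893
  z0.08 y-0.36 10 [0.5315 0.5335 0.5376] -0.3453898512517616 -0.33187845113566855
  z0.08 y-0.33 29 [0.5337 0.5356 0.5409] -0.3292929428186 -0.3007548281451661
  z0.08 y-0.30 28 [0.5336 0.5362 0.541 ] -0.2992112478967819 -0.2717653944351946
  z0.08 y-0.27 27 [0.5372 0.5399 0.543 ] -0.26784141976299936 -0.24063642422279893
  z0.08 y-0.24 31 [0.5393 0.5431 0.5469] -0.23947791452789188 -0.21062981468710404
  z0.08 y-0.21 5 [0.5459 0.5464 0.5478] -0.20904185243582976 -0.2040500980845768
```

Call:
{"fn": "step_arm", "kwargs": {
  "targets": [
    [25, 38, 0, 0, 0, -0.055],
    [50, 76, 0, 0, 0, -0.11],
    [75, 114, 0, 0, 0, -0.165],
    [100, 152, 0, 0, 0, -0.22],
    [125, 190, 0, 0, 0, -0.275],
    [150, 228, 0, 0, 0, -0.33],
    [176, 266, 0, 0, 0, -0.385],
    [202, 304, 0, 0, 0, -0.44],
    [227, 342, 0, 0, 0, -0.497],
    [227, 342, -30, 0, 0, -0.497],
    [227, 342, -60, 0, 0, -0.497],
    [227, 342, -60, 0, 0, -0.497]
  ],
  "claw": 0,
  "newtons": 10
}}

```text
clock: 1.6
ee_pos: [0.4994, -0.2745, 0.1564]
tool_rot: [[0.997, -0.08, -0.003], [-0.08, -0.997, 0.002], [-0.004, -0.002, -1.0]]
ft_force: [0.0, -0.9, 0.3]
opening: 0.0009
gripper_force: 0.0
```

Call:
{"fn": "step_arm", "kwargs": {
  "targets": [
    [0, 0, -30, 0, 0, 0],
    [0, 0, -60, 0, 0, 0],
    [0, 0, -90, 0, 0, 0],
    [0, 0, -112, 0, 0, 0],
    [0, 0, -112, 0, 0, 0]
  ]
}}

```text
clock: 2.22
ee_pos: [0.4999, -0.2752, 0.0465]
tool_rot: [[0.997, -0.08, -0.001], [-0.08, -0.997, 0.001], [-0.001, -0.001, -1.0]]
ft_force: [0.2, -0.5, 0.6]
opening: 0.0003
gripper_force: 0.0
```

Run:
```python
from h import *
s=status.get_state();print(s["clock"],s["ee_pos"],s["ft_force"])
c=eyes.read_camera("side")
a=c["pixels"][80:260,180:440]; cv2.imwrite("pics/s1.png",cv2.resize(a,None,fx=3,fy=3,interpolation=2))
```

```text
2.225 [ 0.49994311 -0.27522963  0.04648814] [ 0.19282943 -0.47621401  0.56781411]
```

View pics/s1.png

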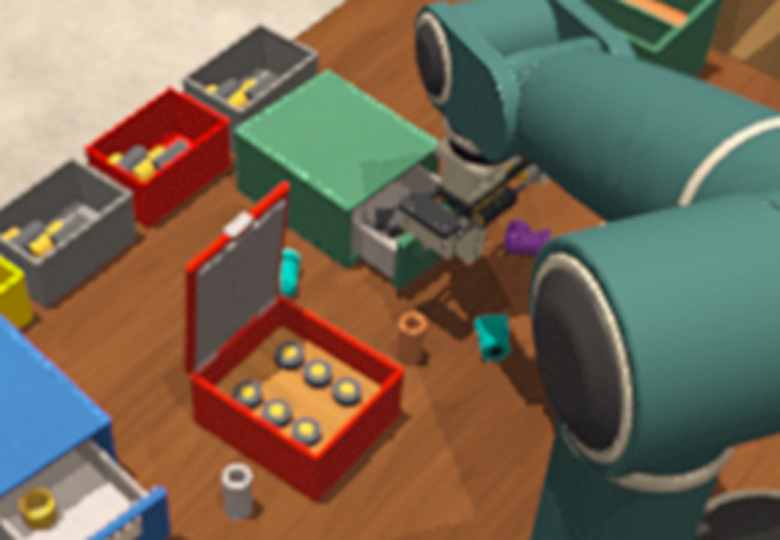

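The fingers stand just outside the green front (crop 465,250), with clear space around them. Push slowly.

Call:
{"fn": "step_arm", "kwargs": {
  "targets": [
    [5, -0.4, 0, 0, 0, 0],
    [10, -0.8, 0, 0, 0, 0],
    [14, -1.1, 0, 0, 0, 0],
    [18, -1.4, 0, 0, 0, 0],
    [22, -1.8, 0, 0, 0, 0],
    [26, -2.1, 0, 0, 0, 0],
    [30, -2.4, 0, 0, 0, 0],
    [35, -2.8, 0, 0, 0, 0],
    [40, -3.2, 0, 0, 0, 0],
    [45, -3.6, 0, 0, 0, 0],
    [50, -4, 0, 0, 0, 0],
    [55, -4.4, 0, 0, 0, 0]
  ]
}}

```text
clock: 3.78
ee_pos: [0.5556, -0.2797, 0.0466]
tool_rot: [[0.997, -0.08, -0.0], [-0.08, -0.997, -0.0], [-0.0, 0.0, -1.0]]
ft_force: [-2.5, -2.4, 0.3]
opening: 0.0005
gripper_force: 1.4
```

Call:
{"fn": "step_arm", "kwargs": {
  "targets": [
    [5, -0.4, 0, 0, 0, 0],
    [10, -0.8, 0, 0, 0, 0],
    [15, -1.2, 0, 0, 0, 0],
    [19, -1.5, 0, 0, 0, 0],
    [22, -1.8, 0, 0, 0, 0],
    [24, -1.9, 0, 0, 0, 0],
    [26, -2.1, 0, 0, 0, 0],
    [28, -2.2, 0, 0, 0, 0]
  ]
}}

```text
clock: 4.78
ee_pos: [0.5833, -0.2819, 0.0466]
tool_rot: [[0.997, -0.08, -0.0], [-0.08, -0.997, -0.0], [-0.0, 0.0, -1.0]]
ft_force: [-3.3, -1.9, -0.1]
opening: 0.0005
gripper_force: 1.3
```

Call:
{"fn": "step_arm", "kwargs": {
  "targets": [
    [1.5, -0.1, 0, 0, 0, 0],
    [3, -0.2, 0, 0, 0, 0],
    [4.5, -0.4, 0, 0, 0, 0],
    [6, -0.5, 0, 0, 0, 0],
    [7, -0.6, 0, 0, 0, 0],
    [8, -0.6, 0, 0, 0, 0]
  ]
}}

```text
clock: 5.52
ee_pos: [0.5913, -0.2824, 0.0466]
tool_rot: [[0.997, -0.08, -0.0], [-0.08, -0.997, -0.0], [-0.0, 0.0, -1.0]]
ft_force: [-2.4, -1.7, -0.0]
opening: 0.0003
gripper_force: 1.3
```

Call:
{"fn": "step_arm", "kwargs": {
  "targets": [
    [1, -0.1, 0, 0, 0, 0],
    [2, -0.2, 0, 0, 0, 0],
    [3, -0.2, 0, 0, 0, 0],
    [4, -0.3, 0, 0, 0, 0]
  ]
}}

```text
clock: 6.02
ee_pos: [0.5919, -0.2825, 0.0466]
tool_rot: [[0.997, -0.081, -0.008], [-0.081, -0.997, 0.002], [-0.008, -0.001, -1.0]]
ft_force: [-45.9, 7.6, 20.6]
opening: 0.0005
gripper_force: 23.1
```

Call:
{"fn": "step_arm", "kwargs": {
  "targets": [
    [-3, 0.2, 0, 0, 0, 0],
    [-8, 0.6, 0, 0, 0, 0],
    [-20, 1.6, 0, 0, 0, 0],
    [-35, 2.8, 0, 0, 0, 0],
    [-45, 3.6, 30, 0, 0, 0],
    [-45, 3.6, 75, 0, 0, 0],
    [-45, 3.6, 120, 0, 0, 0],
    [-45, 3.6, 165, 0, 0, 0],
    [-45, 3.6, 210, 0, 0, 0.03],
    [-45, 3.6, 255, 0, 0, 0.06],
    [-45, 3.6, 274, 0, 0, 0.107],
    [-45, 3.6, 274, 0, 0, 0.107]
  ]
}}

```text
clock: 7.52
ee_pos: [0.5499, -0.2792, 0.3221]
tool_rot: [[1.0, 0.026, 0.002], [0.026, -1.0, -0.001], [0.002, 0.001, -1.0]]
ft_force: [0.3, -0.5, -0.2]
opening: 0.0007
gripper_force: 0.0
```

Call:
{"fn": "step_arm", "kwargs": {
  "targets": [
    [20, 40, 0, 0, 0, 0],
    [40, 80, 0, 0, 0, 0],
    [60, 120, 0, 0, 0, 0],
    [80, 160, 0, 0, 0, 0],
    [95, 205, 0, 0, 0, 0],
    [105, 250, 0, 0, 0, 0],
    [105, 286, 0, 0, 0, 0],
    [105, 286, -30, 0, 0, 0],
    [105, 286, -60, 0, 0, 0],
    [105, 286, -90, 0, 0, 0],
    [105, 286, -110, 0, 0, 0],
    [105, 286, -110, 0, 0, 0]
  ]
}}

```text
clock: 9.02
ee_pos: [0.6544, 0.0068, 0.2086]
tool_rot: [[1.0, 0.026, -0.003], [0.026, -1.0, 0.0], [-0.003, -0.0, -1.0]]
ft_force: [-0.2, 0.0, -0.6]
opening: 0.0005
gripper_force: 0.0
```

Run:
```python
from h import *
s=status.get_state();print(s["clock"],s["ee_pos"],s["ft_force"])
c=eyes.read_camera("side")
a=c["pixels"][60:260,180:440]; cv2.imwrite("pics/s2.png",cv2.resize(a,None,fx=3,fy=3,interpolation=2))
```

```text
9.025 [0.65442193 0.00678436 0.2086151 ] [-0.21424185  0.04554545 -0.62905   ]
```

View pics/s2.png

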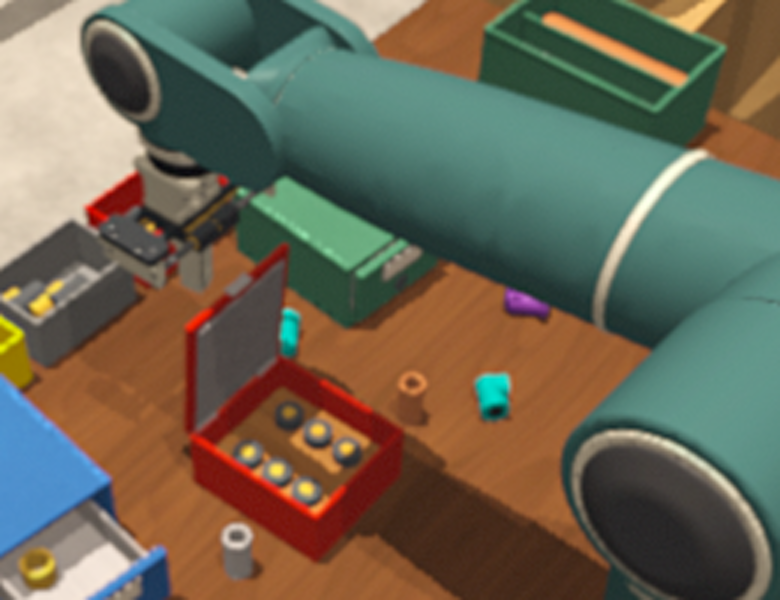

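The green drawer is shut (front flush, crop 400,260) and the fingers are behind the upright lid. Start swinging it over along its arc.

Call:
{"fn": "step_arm", "kwargs": {
  "targets": [
    [-10, -0.3, -2, 0, 0, 0],
    [-20, -0.5, -4, 0, 0, 0],
    [-30, -0.8, -5, 0, 0, 0],
    [-36, -0.9, -5, 0, 0, 0],
    [-42, -1.1, -5, 0, 0, 0],
    [-47, -1.2, -5, 0, 0, 0],
    [-52, -1.4, -5, 0, 0, 0],
    [-57, -1.5, -5, 0, 0, 0],
    [-62, -1.6, -5.5, 0, 0, 0]
  ]
}}

```text
clock: 10.2
ee_pos: [0.593, 0.0053, 0.2051]
tool_rot: [[1.0, 0.027, 0.0], [0.027, -1.0, -0.0], [0.0, 0.0, -1.0]]
ft_force: [2.8, -0.5, -1.7]
opening: 0.0004
gripper_force: 1.2
```

Call:
{"fn": "step_arm", "kwargs": {
  "targets": [
    [-6, -0.2, -1, 0, 0, 0],
    [-12, -0.3, -2, 0, 0, 0],
    [-18, -0.5, -3.3, 0, 0, 0],
    [-24, -0.6, -5, 0, 0, 0],
    [-30, -0.8, -7, 0, 0, 0],
    [-36, -0.9, -9.5, 0, 0, 0],
    [-42, -1.1, -12, 0, 0, 0],
    [-47.5, -1.2, -15, 0, 0, 0],
    [-53, -1.4, -18, 0, 0, 0],
    [-58, -1.5, -21.5, 0, 0, 0],
    [-63, -1.6, -25, 0, 0, 0],
    [-68, -1.8, -29, 0, 0, 0]
  ]
}}

```text
clock: 11.7
ee_pos: [0.5249, 0.0035, 0.1759]
tool_rot: [[1.0, 0.027, -0.0], [0.027, -1.0, 0.0], [-0.0, -0.0, -1.0]]
ft_force: [1.5, 0.0, 0.3]
opening: 0.0005
gripper_force: 0.8
```

Call:
{"fn": "step_arm", "kwargs": {
  "targets": [
    [-4.5, -0.1, -4.5, 0, 0, 0],
    [-9, -0.2, -9, 0, 0, 0],
    [-13, -0.3, -13.5, 0, 0, 0],
    [-17, -0.4, -18.5, 0, 0, 0],
    [-21, -0.5, -23.5, 0, 0, 0],
    [-24.5, -0.6, -29, 0, 0, 0],
    [-27.5, -0.7, -34, 0, 0, 0],
    [-30.5, -0.8, -39.5, 0, 0, 0],
    [-33, -0.9, -45, 0, 0, 0],
    [-35.5, -0.9, -51, 0, 0, 0],
    [-37.5, -1, -57, 0, 0, 0],
    [-39.5, -1, -63, 0, 0, 0]
  ]
}}

```text
clock: 13.2
ee_pos: [0.4856, 0.0025, 0.1127]
tool_rot: [[1.0, 0.027, -0.0], [0.027, -1.0, 0.0], [-0.0, -0.0, -1.0]]
ft_force: [1.9, -0.0, 0.2]
opening: 0.0002
gripper_force: 0.6
```

Call:
{"fn": "step_arm", "kwargs": {
  "targets": [
    [-1, 0, -4, 0, 0, 0],
    [-2, 0, -8, 0, 0, 0],
    [-2.5, 0, -12, 0, 0, 0],
    [-3, 0, -15, 0, 0, 0],
    [-3.5, 0, -18, 0, 0, 0],
    [-4, 0, -20, 0, 0, 0],
    [-4, 0, -22, 0, 0, 0],
    [-4, 0, -22, 0, 0, 0]
  ]
}}

```text
clock: 14.2
ee_pos: [0.4816, 0.0025, 0.091]
tool_rot: [[1.0, 0.027, -0.0], [0.027, -1.0, 0.0], [-0.0, -0.0, -1.0]]
ft_force: [-0.9, 0.7, 0.6]
opening: 0.0005
gripper_force: 0.0
```

Run:
```python
from h import *
s=status.get_state();print(s["clock"],s["ee_pos"],s["ft_force"])
c=eyes.read_camera("side")
a=c["pixels"][60:260,180:440]; cv2.imwrite("pics/s3.png",cv2.resize(a,None,fx=3,fy=3,interpolation=2))
```

```text
14.2 [0.48164771 0.00251617 0.09095309] [-0.86482761  0.72178285  0.57574644]
```

View pics/s3.png

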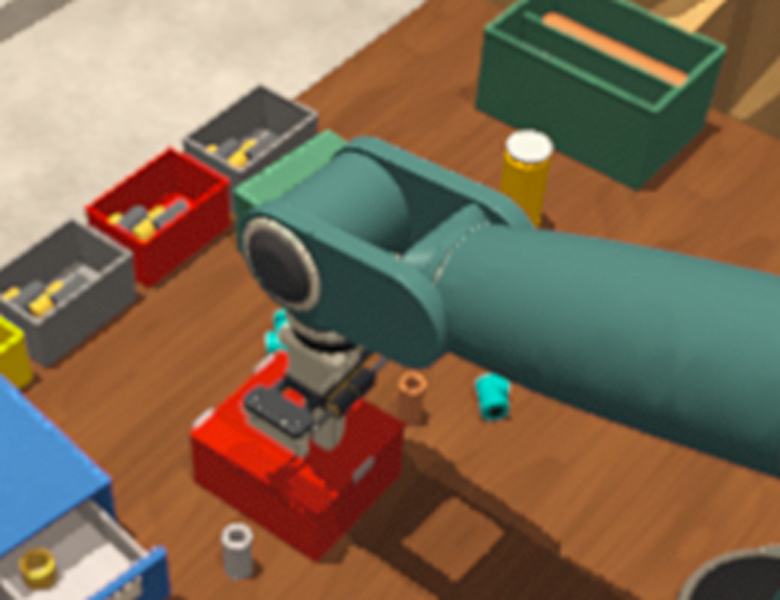

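The lid lies almost flat under the fingertips (crop 320,440). Ease it down to the stop.

Call:
{"fn": "step_arm", "kwargs": {
  "targets": [
    [0, 0, -1, 0, 0, 0],
    [0, 0, -2, 0, 0, 0],
    [0, 0, -3, 0, 0, 0],
    [0, 0, -3.5, 0, 0, 0],
    [0, 0, -3.5, 0, 0, 0]
  ]
}}

```text
clock: 14.88
ee_pos: [0.4818, 0.0025, 0.0882]
tool_rot: [[1.0, 0.027, 0.0], [0.027, -1.0, 0.0], [0.0, -0.0, -1.0]]
ft_force: [-4.4, -0.7, 8.0]
opening: 0.0003
gripper_force: 3.9
```

Call:
{"fn": "step_arm", "kwargs": {
  "targets": [
    [0, 0, -0.5, 0, 0, 0],
    [0, 0, -1, 0, 0, 0],
    [0, 0, -1.5, 0, 0, 0],
    [0, 0, -1.5, 0, 0, 0]
  ]
}}

```text
clock: 15.38
ee_pos: [0.4819, 0.0025, 0.088]
tool_rot: [[1.0, 0.027, 0.001], [0.027, -1.0, -0.0], [0.001, 0.0, -1.0]]
ft_force: [-13.3, -0.5, 22.9]
opening: 0.0002
gripper_force: 11.6
```

Firm at 88 mm, so the lid is shut. Lift off and look.

Call:
{"fn": "step_arm", "kwargs": {
  "targets": [
    [0, 0, 2, 0, 0, 0],
    [0, 0, 6, 0, 0, 0],
    [0, 0, 30, 0, 0, 0],
    [0, 0, 70, 0, 0, 0],
    [0, 0, 115, 0, 0, 0],
    [0, 0, 150, 0, 0, 0],
    [-20, -45, 160, 0, 0, 0],
    [-40, -90, 160, 0, 0, 0],
    [-60, -135, 160, 0, 0, 0],
    [-80, -180, 160, 0, 0, 0],
    [-90, -230, 160, 0, 0, 0],
    [-100, -280, 160, 0, 0, 0]
  ]
}}

```text
clock: 16.88
ee_pos: [0.381, -0.2791, 0.2463]
tool_rot: [[1.0, 0.027, 0.001], [0.027, -1.0, -0.0], [0.001, 0.0, -1.0]]
ft_force: [0.5, 0.1, 0.4]
opening: 0.0006
gripper_force: 0.0
```

Call:
{"fn": "step_arm", "kwargs": {
  "targets": [
    [-10, -45, 0, 0, 0, 0],
    [-20, -90, 0, 0, 0, 0],
    [-30, -135, 0, 0, 0, 0],
    [-40, -180, 0, 0, 0, 0],
    [-60, -225, 0, 0, 0, 0],
    [-80, -270, 0, 0, 0, 0],
    [-80, -270, 0, 0, 0, 0],
    [-80, -270, 0, 0, 0, 0]
  ]
}}

```text
clock: 17.88
ee_pos: [0.3019, -0.5472, 0.2458]
tool_rot: [[1.0, 0.027, -0.0], [0.027, -1.0, 0.001], [-0.0, -0.001, -1.0]]
ft_force: [0.0, 0.4, 0.3]
opening: 0.0004
gripper_force: 0.0
```

Run:
```python
from h import *
np.set_printoptions(precision=4,suppress=True)
s=status.get_state();print(s["clock"],s["ee_pos"],s["ft_force"])
c=eyes.read_camera("top");X=cloud(c)
L=X[(X[...,0]>.44)&(X[...,0]<.59)&(abs(X[...,1]-.005)<.065)]; A=np.c_[L[:,:2],np.ones(len(L))]; print("lid fit",np.linalg.lstsq(A,L[:,2],rcond=None)[0],L[:,2].mean())
X0=cloud(dict(np.load("top0.npz")));c0=dict(np.load("top0.npz"))
d=np.abs(c["pixels"].astype(int)-c0["pixels"]).max(2); print("blue area diff",(d[95:215,145:225]>25).sum())
P=X[(X[...,1]>-.345)&(X[...,1]<-.2)&(X[...,0]>.5)&(X[...,0]<.7)&(X[...,2]>.084)&(X[...,2]<.096)]
for y in(-.33,-.3,-.27,-.24): k=P[abs(P[:,1]-y)<.012]; print(y,np.percentile(k[:,0],[0,20,50]) if len(k) else 0)
cv2.imwrite("pics/t4.png",c["pixels"])
```

```text
17.875 [ 0.3019 -0.5472  0.2458] [0.01   0.3927 0.2902]
lid fit [0.0009 0.0009 0.0872] 0.0876479356964433
blue area diff 0
-0.33 [0.5954 0.5988 0.6038]
-0.3 [0.5978 0.6004 0.6071]
-0.27 [0.5999 0.6032 0.6084]
-0.24 [0.6033 0.6074 0.6135]
```

View pics/t4.png

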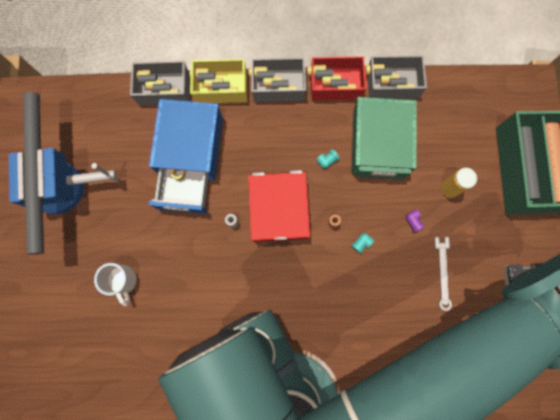

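The lid is flat at 88 mm (280,205), the green drawer is shut (385,172), and the blue drawer and loose items haven't moved.

```bash
python3 -c "
from bench import order
print(order.hand_in())"
```

```text
the job is handed in; nothing more can be done
None
```

The green drawer and the red die case lid are both fully shut, the blue drawer and the loose items look unmoved in the last picture, and the job is handed in at about 18 s.

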